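Swing the stiff tap spout over the bowl

TASK

Swing the tap's stiff spout round from above the drain until its mouth is over the middle of the aluminium bowl, and leave it there. Swing it steadily rather than flinging it, and leave the bowl and everything else on the ledge where they stand. Mind the wire rack above the tap.

Things in the scene. Friction and masses are not known exactly. Their poses are not given: they have to be found in the camera images.
- spout (a joint): swivel angle of the tap's steel spout about the upright tap axis (rad, limits -1.4 to 1.4). At 0 the spout points along the tap's own -x (roughly toward the robot); positive swings its mouth toward +y (the robot's left). The joint is stiff: about 0.7 N m to move it (some 4 to 5 N at the head), and it stays where it is left.
- tap_axis (a point): point on the upright swivel axis of the pillar tap, 127 mm above the ledge. The tap column is a 36 to 68 mm thick steel post; its collar at the top is 44 mm in diameter, to 167 mm height. Its x axis is the tap's own x.
- spout_mouth (a point): centre of the mouth, the underside of the upright head at the spout's end, 170 mm out from the tap axis and 111 mm above the ledge. The spout is a level 16 mm tube with its centre line 141 mm above the ledge. Its x axis points from the mouth back to the tap axis.
- spout_head (a point): centre of the top face of the spout's head, 192 mm above the ledge, straight above the mouth. The head is an upright round steel cylinder 28 mm in diameter and 81 mm tall; 43 mm of it stand clear above the tube, to be pinched, straddled or pushed.
- rack: fixed steel wire rack over the tap; origin on the ledge under the tap axis. Wires 6 to 9 mm thick, centres 323 mm up, span x -135 (front edge, toward the robot) to +60 and y -250 to +250 mm in its frame; braced posts at x +60, y -250 and +250. Once swung aside the spout's head is under the front edge: lean the gripper back toward the robot some 40 degrees to reach it.
- bowl: round aluminium bowl, loose, rim 140 mm in diameter, 55 mm high; origin at the centre of its underside. It stands left or right of the drain, under the circle along which the mouth swings (centre within 10 mm of that circle).
- mug: steel mug with a handle, 76 mm in diameter, 85 mm high, loose; origin at the centre of its underside. It stands on the other side of the drain from the bowl, and is not wanted.
- jug: blue plastic jug with a handle, 120 mm in diameter, 170 mm high; origin at the centre of its underside. Bystander.
- nailbrush: wooden nail brush, 95 x 38 x 36 mm; origin at the centre of its underside. Bystander near the drain.
- soapdish: green plastic soap dish with a hinged flap lid, 85 x 120 x 40 mm; origin at the centre of its underside. Bystander.
- pumice: grey pumice stone, 50 x 34 x 24 mm; origin at the centre of its underside. Bystander beside the tap.
- bottle: white plastic bottle, 54 mm in diameter, 150 mm high; origin at the centre of its underside. Bystander near the basin.

How it is judged:
By the outcome, as a careful person would: the job done as asked, in the order asked, and still so for the second after the job is handed in, with the robot touching nothing.
It also fails if it takes over 32 s, if anything falls off the work surface, if the arm or the gripper's body presses on something with over 40 N, if the wrist force passes 120 N, or if a joint passes its speed limit or range.

ROBOT

A 6-joint arm with a two-finger parallel gripper is mounted at the origin on the work surface. World frame = base frame: x ahead of the robot, y to its left, z up, the work surface at z = 0. Lengths are in m, angles in degrees, forces in N, time in s.
With the tool pointing down it reaches from about 0.25 to 0.8 m from the base axis. Payload 3.9 kg.
Tool frame: the origin (TCP) lies at the very end of the fingers, on their centre line; the grasp point (between the pads) lies 19 mm behind it (tcp_to_grasp is the distance from the TCP to the grasp point, in m); z points along the fingers, y is the direction in which the jaws open and shut (so a half turn about z gives the same grasp; the last joint's range is limited). The gripper opens to 85 mm and grips with 20 to 120 N. Pads are 22 mm wide; open, the fingers measure 114 mm over their backs; the gripper's body (76 mm by 85 mm) begins 54 mm behind the grasp point. The pads swing forward as they close: fully open they stand 13 mm farther back than shut.
Start: joints at [-67.38, 14.897, -7.913, 67.191, 0, 90], TCP at [0.202, -0.485, 0.231] pointing down, gripper open.
Joint ranges: [-159.42, 159.42], [-47.68, 98.78], [-73.54, 78.23], [-108.79, 121.32], [-90, 84.71], [-180, 180]. Speed limits (degrees/s): [147.25, 147.25, 180, 180, 180, 180].

INTERFACE

Orientations are given as [roll, pitch, yaw] about the fixed x, y, z axes, in that order (R = Rz(yaw) Ry(pitch) Rx(roll)).
In Python, from workcell import * gives the robot as it stands.
- The arm moves only by the shell command python3 -m creep 'ROWS'. ROWS is a JSON object of lists of equal length, an entry for each row: "xyz": the shift along the tool's x, y, z in mm, a list of three; "twist": the turn, a rotation vector about the tool's x, y, z in rad, a list of three; "fingers": the gripper's target within -1 to 1 (fully open at 1, half-way at 0, shut at -1). In form: {"xyz": [[dx, dy, dz], ...], "twist": [[wx, wy, wz], ...], "fingers": [fingers, ...]}. A call has 1 to 5 rows; each row shifts and turns the commanded pose from where the row before left it, along the tool's axes as they then stand; what a row does not reach is not made up. A row lasts 1/8 s, in which the tool goes at most 62.5 mm and 10.7 degrees, less where a joint would pass 70% of its speed; a pose out of reach is approached as far as the arm can. A call is refused whole if a number of a shift passes 62.5 or a number of a turn 0.188, either way. A call with a gripper value outside its range is refused whole. The fingers move at their own pace and stop on an object; the grip force is fixed at half the most. Time passes only in rows, so rows that do not move let the fingers close. It gives the time, the measured TCP pose, the force and the opening at its end, in the units of the state.
- state(): the state, without advancing time (a new reading comes with each control period).
- get_image(name): name is "scene" or "top" or "wrist"; returns (picture, depth): 400x640x3 uint8, blue, green, red; 400x640 float32, m along the optical axis (not along the pixel's ray), 0 where there is no reading.
- camera_info(name): a dict with "fx", "fy", "cx", "cy" (pixels), "position" and "orientation" of the camera in the world; the wrist camera has in their place "tool_from_camera" (4x4, takes a point from camera to tool coordinates, whose origin is the TCP and whose axes are the flange's). Camera axes: x right, y up, looking along -z (the intrinsics and any distortion apply to the point x, -y, -z); pixel columns grow to the right and rows downward; lengths in m; the calibration is good to about 2 mm. A picture is of the moment at which its call begins: read the wrist's pose just before it. camera_info takes no time and is no camera call.
- sign_off(): hands the job in, once; it reports no verdict.
The state is a dict: "time_s": time; "joint_pos": joint angles; "qd": joint speeds; "joint_efforts": joint torques, N m; "eef_pos": TCP position; "ee_rot": TCP orientation; "contact_force": force on the tool from outside, world axes, zero at the start; "wrist_torque": the same for the moment, N m; "width": finger opening in m.
Only numpy, scipy, OpenCV 4.12 (cv2) and the standard library are available. Lean on these libraries where they do the work, as an engineer would, in place of code of your own. Each camera call takes 0.05 s, during which the arm holds its last target.

## Working session

There is one attempt and no reset: what is moved stays moved. The work goes in short steps, Python scripts to look and compute and a shell command to move; the robot and the scene stay as the last step left them, time stands still between calls to the robot, and variables do not carry over. Pictures are saved under pics/ and viewed, and the job is handed in when it is done.

```bash
ls; mkdir -p pics; python3 - <<'E'
from workcell import *
import cv2
s=state();print(s)
for n in("scene","top","wrist"):
    im,d=get_image(n);cv2.imwrite(f"pics/{n}0.png",im)
    import numpy as np
    np.save(f"pics/{n}0.npy",d)
    print(n,camera_info(n))
E
```

```text
pics
{'time_s': 0.0, 'joint_pos': array([-6.73803104e+01,  1.49338924e+01, -7.98795538e+00,  6.71915271e+01,
        6.36276048e-04,  9.00006185e+01]), 'qd': array([ 0.01113029,  0.05495117,  0.01405971, -0.07408409, -0.05516884,
       -0.08252106]), 'joint_efforts': array([-4.27330073e-03, -4.05678141e+01,  2.53922760e+01,  1.87649456e-02,
       -3.68764831e-04, -4.15739507e-06]), 'eef_pos': array([ 0.20165108, -0.48395751,  0.23046727]), 'ee_rot': array([-1.79886625e+02, -6.35051014e-04,  2.26190698e+01]), 'contact_force': array([ 0.49089003, -0.00505743, -0.57905381]), 'wrist_torque': array([-0.06392944,  0.0322766 ,  0.03263035]), 'width': 0.0854700776159137}
scene {'fx': 414.9748237959129, 'fy': 414.9748237959129, 'cx': 313.9025096239708, 'cy': 202.31556583336408, 'position': array([ 1.29830179, -0.13824513,  0.90588757]), 'orientation': array([44.61634965,  1.1309259 , 79.22468077])}
top {'fx': 406.7131226388848, 'fy': 406.7131226388848, 'cx': 326.04738722090326, 'cy': 201.03548697470097, 'position': array([ 0.27027516, -0.00899172,  1.49110279]), 'orientation': array([ 11.00361735,  -1.20931885, -88.34344509])}
wrist {'fx': 311.4360056442404, 'fy': 311.4360056442404, 'cx': 322.3527879524285, 'cy': 202.68411025865177, 'tool_from_camera': array([[-2.56485709e-04,  9.63579950e-01,  2.67420293e-01,
         6.70484971e-02],
       [ 9.99999855e-01,  1.20622085e-04,  5.24480204e-04,
        -1.03553207e-03],
       [ 4.73121816e-04,  2.67420389e-01, -9.63579842e-01,
        -1.42707852e-01],
       [ 0.00000000e+00,  0.00000000e+00,  0.00000000e+00,
         1.00000000e+00]])}
```

View pics/scene0.png

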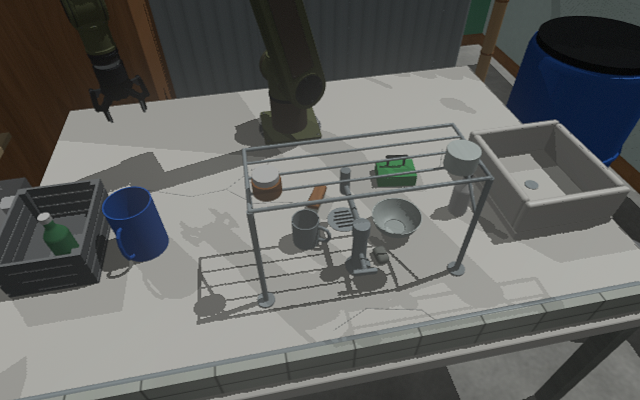

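View pics/top0.png

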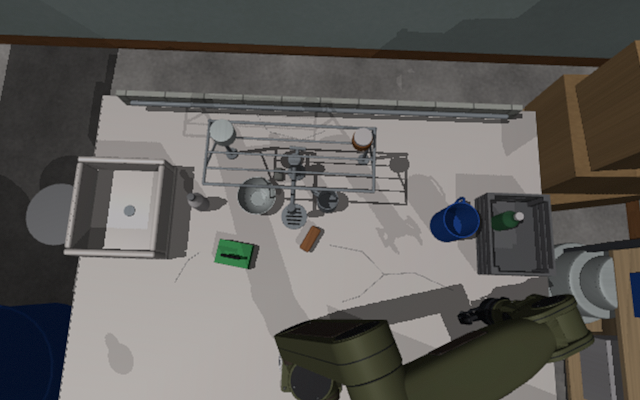

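View pics/wrist0.png

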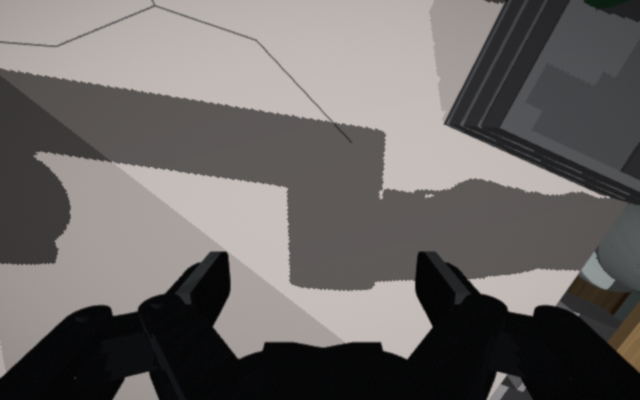

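Top view: the bowl is at (257,196), left of the drain at (293,217). The tap is near (292,158) and the mug near (328,200). I'll zoom in on that area.

```bash
cat > h.py <<'E'
import numpy as np,cv2
from scipy.spatial.transform import Rotation as R
from workcell import *
def cam(n):
    c=camera_info(n); return c,R.from_euler('xyz',c['orientation'],degrees=True).as_matrix(),c['position']
def ray(n,u,v):
    c,M,p=cam(n); d=M@np.array([(u-c['cx'])/c['fx'],-(v-c['cy'])/c['fy'],-1]); return p,d
def onz(n,u,v,z):
    p,d=ray(n,u,v); return p+d*(z-p[2])/d[2]
def pts(n,d):
    c,M,p=cam(n); v,u=np.mgrid[:400,:640]
    P=np.stack([(u-c['cx'])/c['fx']*d,-(v-c['cy'])/c['fy']*d,-d],-1)
    return P@M.T+p
E
python3 - <<'E'
from h import *
im=cv2.imread('pics/top0.png');cv2.imwrite('pics/topz.png',cv2.resize(im[110:265,190:390],(800,620))[:600])
im=cv2.imread('pics/scene0.png');cv2.imwrite('pics/scenez.png',cv2.resize(im[150:290,250:450],(800,560)))
for n in('top','scene'):
    d=np.load(f'pics/{n}0.npy');P=pts(n,d)
    q=[(293,217),(257,196),(295,207),(292,158)] if n=='top' else [(343,217),(395,222),(361,225),(345,172)]
    for u,v in q: print(n,u,v,P[v,u].round(3))
E
```

```text
top 293 217 [0.497 0.088 0.002]
top 257 196 [0.57  0.225 0.008]
top 295 207 [0.5   0.071 0.195]
top 292 158 [0.673 0.09  0.167]
scene 343 217 [0.495 0.084 0.001]
scene 395 222 [0.546 0.227 0.002]
scene 361 225 [0.673 0.08  0.164]
scene 345 172 [0.508 0.08  0.189]
```

View pics/topz.png

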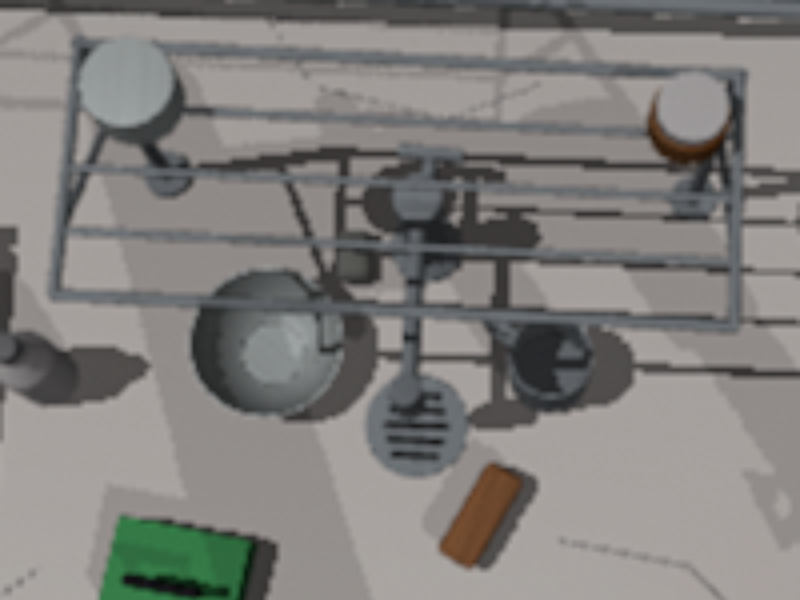

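View pics/scenez.png

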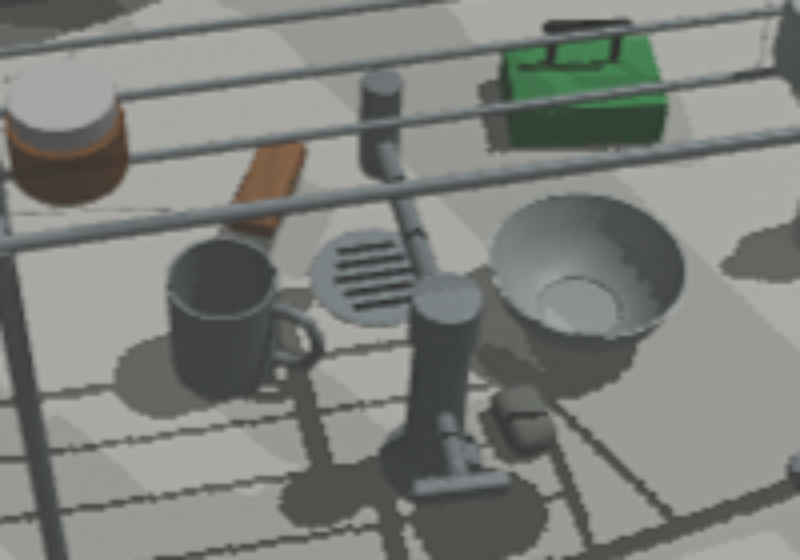

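The crops show the spout over the drain, the bowl on the left, the mug on the right, and the rack's front wire crossing over the spout. Next I'll measure all of these from depth.

```bash
python3 - <<'E'
from h import *
from scipy.optimize import least_squares
def circ(xy,r=None):
    c0=np.r_[xy.mean(0)]
    if r: s=least_squares(lambda p:np.hypot(*(xy-p[:2]).T)-r,c0,loss='soft_l1',f_scale=.002)
    else: s=least_squares(lambda p:np.hypot(*(xy-p[:2]).T)-p[2],np.r_[c0,.05],loss='soft_l1',f_scale=.002)
    return s.x.round(4)
for n in('top','scene'):
    P=pts(n,np.load(f'pics/{n}0.npy')).reshape(-1,3)
    def sel(x0,y0,r,z0,z1): return P[(np.hypot(P[:,0]-x0,P[:,1]-y0)<r)&(P[:,2]>z0)&(P[:,2]<z1)]
    h=sel(.505,.075,.04,.184,.2); print(n,'headtop',len(h),h.mean(0).round(4),h.min(0).round(3),h.max(0).round(3))
    c=sel(.675,.085,.04,.158,.175);print('collar',len(c),c.mean(0).round(4),c.min(0).round(3),c.max(0).round(3))
    t=sel(.6,.085,.06,.13,.155);print('tube',len(t),np.polyfit(t[:,0],t[:,1],1).round(3) if len(t)>5 else '')
    b=sel(.56,.215,.1,.047,.062);print('rim',len(b),circ(b[:,:2]),circ(b[:,:2],.069))
    w=P[(P[:,2]>.31)&(P[:,2]<.335)&(P[:,0]<.9)&(P[:,0]>.45)&(abs(P[:,1]-.08)<.3)]
    print('rack',len(w),w.min(0).round(3),w.max(0).round(3))
    f=w[np.argsort(w[:,0])]
    for y in np.arange(-.15,.34,.06):
        k=w[abs(w[:,1]-y)<.02]; 
        if len(k):print(round(y,2),k[:,0].min().round(3),end='; ')
    print()
    for nm,x,y,r in(('jar?',.75,.2,.5),):
        k=P[(P[:,2]>.34)&(P[:,2]<.6)&(P[:,0]>.5)&(P[:,0]<.95)&(abs(P[:,1]-.08)<.35)];print('above',len(k),k.min(0).round(3),k.max(0).round(3),)
E
```

```text
top headtop 57 [0.4988 0.0833 0.1914] [0.486 0.071 0.184] [0.51  0.097 0.197]
collar 106 [0.665  0.0823 0.1665] [0.647 0.062 0.158] [0.689 0.104 0.175]
tube 131 [-0.016  0.091]
rim 169 [0.5621 0.2188 0.0667] [0.5616 0.218 ]
rack 2286 [ 0.527 -0.175  0.31 ] [0.74  0.337 0.335]
-0.15 0.527; -0.09 0.527; -0.03 0.528; 0.03 0.529; 0.09 0.529; 0.15 0.53; 0.21 0.531; 0.27 0.531; 0.33 0.533; 
above 878 [ 0.651 -0.156  0.34 ] [0.72  0.315 0.382]
scene headtop 70 [0.5043 0.0803 0.1902] [0.489 0.068 0.184] [0.516 0.093 0.194]
collar 220 [0.6746 0.0788 0.165 ] [0.651 0.058 0.158] [0.694 0.101 0.17 ]
tube 142 [-0.009  0.084]
rim 275 [0.5657 0.2165 0.0672] [0.5659 0.2163]
rack 4093 [ 0.53  -0.177  0.31 ] [0.744 0.336 0.335]
-0.15 0.53; -0.09 0.531; -0.03 0.531; 0.03 0.533; 0.09 0.533; 0.15 0.534; 0.21 0.536; 0.27 0.535; 0.33 0.537; 
above 1754 [ 0.653 -0.16   0.34 ] [0.725 0.313 0.378]
```

Both cameras agree to within a few mm:
- **Tap axis:** about (0.671, 0.081)
- **Head:** about (0.502, 0.082). Its distance from the axis is 169 mm (170 mm given).
- **Bowl centre:** about (0.564, 0.2175), 173 mm from the axis. The spout needs to turn about 51.5°.
- **Rack front wire:** x about 0.533

The plan is to pinch the head with the gripper leaned 40° toward the robot and the camera on the underside. That keeps the camera clear of the wire. I'll now work out the rows.

```bash
cat >> h.py <<'E'
def Rl(yaw,lean):  # lean deg about world y after yaw (tool x heading)
    return R.from_euler('y',-lean,degrees=True)*R.from_euler('z',yaw,degrees=True)*R.from_euler('x',180,degrees=True)
def plan(p0,r0,way,rd=(0,3)):
    "way: list of (xyz, Rotation); prints rounded rows, carrying the rounding"
    p=np.array(p0,float);r=r0;X=[];T=[]
    for q,rt in way:
        d=(r.inv().apply(np.array(q)-p)*1000).round(rd[0]); w=(r.inv()*rt).as_rotvec().round(rd[1])
        X.append(d.tolist());T.append(w.tolist())
        p=p+r.apply(d/1000); r=r*R.from_rotvec(w)
    for i in range(0,len(X),5): print(X[i:i+5],T[i:i+5])
    return p,r
E
python3 - <<'E'
from h import *
s=state();p0=np.array([.202,-.485,.231]);p1=np.array([.450,.082,.238]);n=19
y0=22.62
way=[]
for k in range(1,n+1):
    a=k/n; l=40*max(0,(a-.35)/.65)
    way.append((p0+(p1-p0)*a,Rl(y0+(180-y0)*a,l)))
p,r=plan(p0,R.from_euler('xyz',[180,0,y0],degrees=True),way,(0,2))
print(p,r.as_matrix().round(3))
E
```

```text
[[24.0, -23.0, -0.0], [26.0, -19.0, -1.0], [29.0, -14.0, -0.0], [31.0, -11.0, -0.0], [32.0, -6.0, -1.0]] [[-0.0, 0.0, -0.14], [-0.0, 0.0, -0.15], [-0.0, 0.0, -0.14], [-0.0, 0.0, -0.15], [-0.0, 0.0, -0.14]]
[[32.0, -2.0, -0.0], [33.0, 4.0, -1.0], [31.0, 8.0, 0.0], [30.0, 12.0, 1.0], [28.0, 17.0, 1.0]] [[-0.0, 0.0, -0.15], [-0.02, 0.0, -0.14], [-0.06, 0.01, -0.15], [-0.05, -0.0, -0.14], [-0.06, -0.01, -0.15]]
[[26.0, 20.0, 2.0], [22.0, 24.0, 3.0], [18.0, 26.0, 4.0], [15.0, 29.0, 4.0], [11.0, 30.0, 5.0]] [[-0.05, -0.02, -0.14], [-0.05, -0.03, -0.14], [-0.05, -0.03, -0.15], [-0.04, -0.04, -0.14], [-0.03, -0.05, -0.15]]
[[6.0, 32.0, 6.0], [3.0, 32.0, 6.0], [-3.0, 31.0, 7.0], [-6.0, 32.0, 8.0]] [[-0.03, -0.05, -0.14], [-0.02, -0.05, -0.15], [-0.01, -0.05, -0.14], [-0.01, -0.06, -0.15]]
[0.45037708 0.08233878 0.23785252] [[-0.766 -0.005  0.643]
 [-0.003  1.     0.005]
 [-0.643  0.002 -0.766]]
```

```bash
python3 -m creep '{"xyz":[[24,-23,0],[26,-19,-1],[29,-14,0],[31,-11,0],[32,-6,-1]],"twist":[[0,0,-0.14],[0,0,-0.15],[0,0,-0.14],[0,0,-0.15],[0,0,-0.14]],"fingers":[1,1,1,1,1]}'
python3 -m creep '{"xyz":[[32,-2,0],[33,4,-1],[31,8,0],[30,12,1],[28,17,1]],"twist":[[0,0,-0.15],[-0.02,0,-0.14],[-0.06,0.01,-0.15],[-0.05,0,-0.14],[-0.06,-0.01,-0.15]],"fingers":[1,1,1,1,1]}'; python3 -c "
from workcell import *;print(state())"
```

```text
time_s: 0.78
eef_pos: [0.2676, -0.334, 0.233]
ee_rot: [-180.0, -0.0, 64.1]
contact_force: [0.5, -0.5, 0.2]
width: 0.0854
time_s: 1.4
eef_pos: [0.3326, -0.1853, 0.235]
ee_rot: [169.3, 2.7, 105.8]
contact_force: [0.9, -1.2, 0.4]
width: 0.0852
{'time_s': 1.4, 'joint_pos': array([-34.55945173,  -6.37846608, -32.10605264,  55.34371059,
         6.4641809 ,  39.9408284 ]), 'qd': array([ 27.05108467, -23.07854328, -23.74417753, -25.79884168,
        13.84616931, -39.36474447]), 'joint_efforts': array([ -2.7817221 , -17.82438755,  26.93023682,  -0.62684845,
         0.17051918,   0.57679301]), 'eef_pos': array([ 0.3326406 , -0.18532572,  0.23503481]), 'ee_rot': array([169.3317214 ,   2.7280644 , 105.75018588]), 'contact_force': array([ 0.9497692 , -1.16497364,  0.39844309]), 'wrist_torque': array([0.01211663, 0.17663919, 0.0490737 ]), 'width': 0.08523734298902348}
```

```bash
python3 -m creep '{"xyz":[[26,20,2],[22,24,3],[18,26,4],[15,29,4],[11,30,5]],"twist":[[-0.05,-0.02,-0.14],[-0.05,-0.03,-0.14],[-0.05,-0.03,-0.15],[-0.04,-0.04,-0.14],[-0.03,-0.05,-0.15]],"fingers":[1,1,1,1,1]}'
python3 -m creep '{"xyz":[[6,32,6],[3,32,6],[-3,31,7],[-6,32,8],[0,0,0]],"twist":[[-0.03,-0.05,-0.14],[-0.02,-0.05,-0.15],[-0.01,-0.05,-0.14],[-0.01,-0.06,-0.15],[0,0,0]],"fingers":[1,1,1,1,1]}';  python3 - <<'E'
from h import *
s=state();print(s['eef_pos'],s['ee_rot'],s['joint_pos'].round(1))
r=R.from_euler('xyz',s['ee_rot'],degrees=True);print(r.as_matrix().round(3))
im,d=get_image('wrist');cv2.imwrite('pics/w1.png',im)
c=camera_info('wrist');v,u=np.mgrid[:400,:640]
P=np.stack([(u-c['cx'])/c['fx']*d,-(v-c['cy'])/c['fy']*d,-d],-1)@c['tool_from_camera'][:3,:3].T+c['tool_from_camera'][:3,3]
P=(P@r.as_matrix().T+s['eef_pos'])
P=P[d>0]
h=P[(np.hypot(P[:,0]-.502,P[:,1]-.082)<.04)&(P[:,2]>.155)&(P[:,2]<.205)];print(len(h),h.mean(0),h.min(0),h.max(0))
E
```

```text
time_s: 2.02
eef_pos: [0.3972, -0.0365, 0.237]
ee_rot: [164.5, 22.8, 144.0]
contact_force: [0.5, 0.8, -0.2]
width: 0.0856
time_s: 2.65
eef_pos: [0.4492, 0.0846, 0.2369]
ee_rot: [179.9, 39.9, -179.5]
contact_force: [-0.4, -0.9, -1.1]
width: 0.0853
[0.44921196 0.08457009 0.23692092] [ 179.88396633   39.91399313 -179.5083558 ] [ 18.6 -16.6 -53.7  14.4 -11.4  14.1]
[[-0.767 -0.01   0.642]
 [-0.007  1.     0.008]
 [-0.642  0.002 -0.767]]
2023 [0.49234214 0.08483511 0.17895682] [0.48571364 0.07102705 0.15500764] [0.51387143 0.09880162 0.19287981]
```

View pics/w1.png

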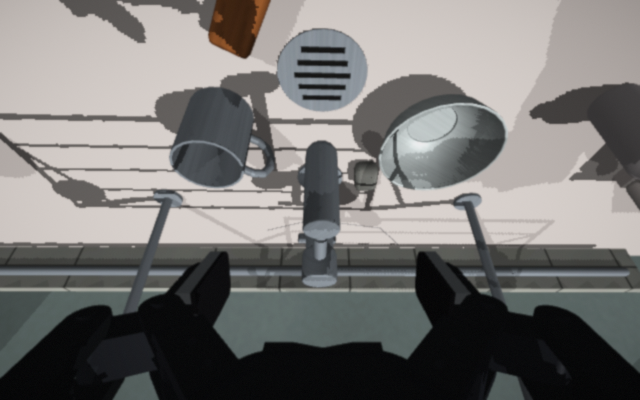

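The head, around (320,190), sits centred between the open fingers. The wrist depth puts it at (0.500, 0.085), which agrees with the other views. I'll advance 100 mm and pinch.

```bash
python3 -m creep '{"xyz":[[0,0,25],[0,0,25],[0,0,25],[0,0,25],[0,0,0]],"twist":[[0,0,0],[0,0,0],[0,0,0],[0,0,0],[0,0,0]],"fingers":[1,1,1,1,1]}'
python3 -m creep '{"xyz":[[0,0,0],[0,0,0],[0,0,0],[0,0,0],[0,0,0]],"twist":[[0,0,0],[0,0,0],[0,0,0],[0,0,0],[0,0,0]],"fingers":[-0.2,-0.3,-0.4,-0.6,-0.8]}'
python3 -m creep '{"xyz":[[0,0,0],[0,0,0],[0,0,0]],"twist":[[0,0,0],[0,0,0],[0,0,0]],"fingers":[-0.8,-0.8,-0.8]}';  python3 - <<'E'
from h import *
s=state();print(s)
im,d=get_image('wrist');cv2.imwrite('pics/w2.png',im)
im,d=get_image('scene');cv2.imwrite('pics/s2.png',cv2.resize(im[130:290,250:450],(750,600)))
E
```

```text
time_s: 3.32
eef_pos: [0.5143, 0.0815, 0.16]
ee_rot: [179.9, 39.8, -180.0]
contact_force: [-0.9, 0.1, -0.7]
width: 0.0852
time_s: 3.95
eef_pos: [0.5145, 0.0836, 0.1627]
ee_rot: [179.8, 40.1, -179.8]
contact_force: [-6.6, -0.1, 8.4]
width: 0.0266
time_s: 4.32
eef_pos: [0.5145, 0.0836, 0.1626]
ee_rot: [179.8, 40.1, -179.8]
contact_force: [-7.3, 0.1, 7.0]
width: 0.0263
{'time_s': 4.325, 'joint_pos': array([ 14.85685523,  -2.66501047, -58.1244654 ,  -4.68732324,
        -9.18223863,  11.27278286]), 'qd': array([-0.0190341 ,  0.09059469, -0.01743671,  0.00738722,  0.02051104,
        0.03500994]), 'joint_efforts': array([ -0.62690556, -17.38553882,  23.6522305 ,  -5.79554871,
        -0.5415285 ,   0.05192604]), 'eef_pos': array([0.51451554, 0.08359098, 0.16264697]), 'ee_rot': array([ 179.82056317,   40.11841281, -179.75973868]), 'contact_force': array([-7.28067259,  0.11733126,  7.00085871]), 'wrist_torque': array([0.00720929, 0.70075827, 0.09154053]), 'width': 0.026297667989547833}
```

View pics/w2.png

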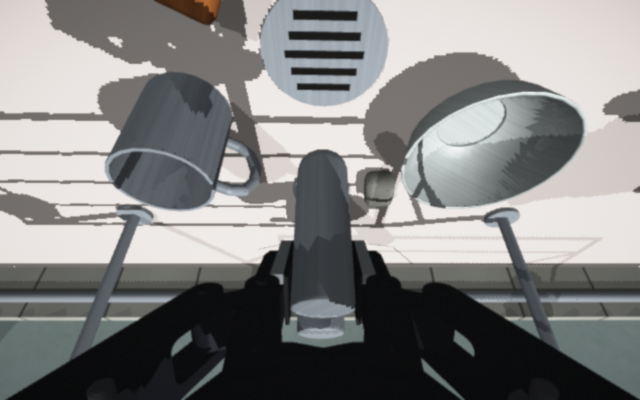

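View pics/s2.png

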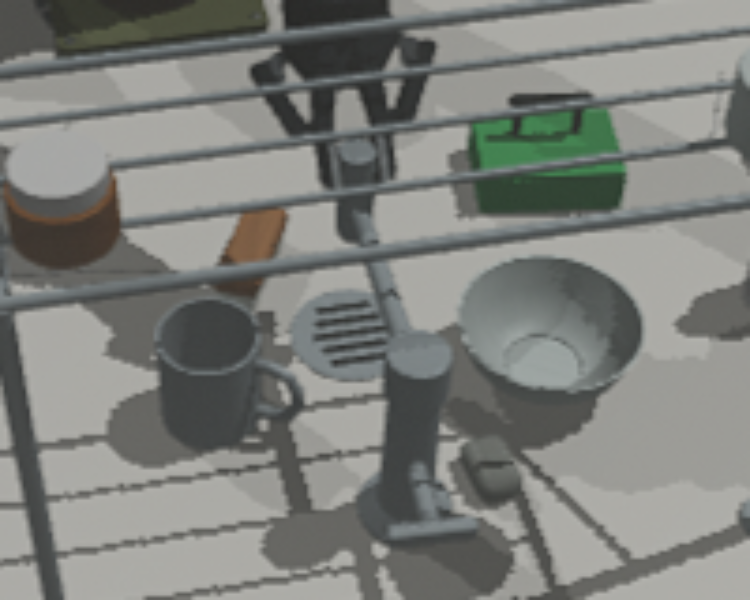

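The head is pinched: width 26 mm, centred, and the scene view shows both fingers around its top. Now I'll plan the arc: 51.2° about the axis, with the tool turning with it by half that.

```bash
python3 - <<'E'
from h import *
s=state();p0=s['eef_pos'];r0=R.from_euler('xyz',s['ee_rot'],degrees=True)
ax=np.array([.671,.0815]);h0=np.array([.501,.0836]);off=np.r_[p0[:2]-h0,0]
d=h0-ax;n=25;way=[]
for k in range(1,n+1):
    a=-51.2*k/n;q=R.from_euler('z',a,degrees=True).apply(np.r_[d,0]);Y=R.from_euler('z',a*.5,degrees=True)
    P=np.r_[ax+q[:2],p0[2]]+Y.apply(off);way.append((P,Y*r0))
print(ax+q[:2],p0)
p,r=plan(p0,r0,way,(1,3));print(p,r.as_euler('xyz',degrees=True))
E
```

```text
[0.56611396 0.21530332] [0.51451678 0.08360435 0.16264804]
[[-0.2, 5.8, 0.2], [-0.2, 5.9, 0.2], [-0.3, 5.8, 0.3], [-0.4, 5.8, 0.3], [-0.5, 5.8, 0.4]] [[0.012, -0.0, 0.014], [0.011, -0.0, 0.013], [0.012, -0.0, 0.014], [0.011, -0.0, 0.014], [0.012, -0.0, 0.013]]
[[-0.6, 5.8, 0.5], [-0.6, 5.7, 0.6], [-0.8, 5.8, 0.7], [-0.8, 5.7, 0.7], [-0.9, 5.8, 0.7]] [[0.011, -0.0, 0.014], [0.012, -0.0, 0.014], [0.011, -0.0, 0.013], [0.012, -0.0, 0.014], [0.011, -0.0, 0.014]]
[[-1.0, 5.7, 0.9], [-1.0, 5.6, 0.9], [-1.2, 5.7, 1.0], [-1.2, 5.6, 1.0], [-1.3, 5.6, 1.1]] [[0.012, -0.0, 0.013], [0.011, -0.0, 0.014], [0.012, -0.001, 0.014], [0.011, 0.0, 0.013], [0.012, 0.0, 0.014]]
[[-1.4, 5.5, 1.2], [-1.5, 5.6, 1.3], [-1.5, 5.4, 1.3], [-1.6, 5.5, 1.4], [-1.7, 5.4, 1.4]] [[0.011, 0.0, 0.014], [0.012, 0.0, 0.013], [0.011, 0.0, 0.014], [0.012, 0.0, 0.014], [0.011, 0.0, 0.013]]
[[-1.8, 5.4, 1.5], [-1.8, 5.3, 1.6], [-2.0, 5.3, 1.6], [-2.0, 5.2, 1.7], [-2.0, 5.2, 1.8]] [[0.012, 0.0, 0.014], [0.011, 0.0, 0.014], [0.012, 0.0, 0.013], [0.011, 0.0, 0.014], [0.012, -0.0, 0.014]]
[0.57828674 0.20947761 0.16263051] [179.81046201  40.1155656  154.61855731]
```

```bash
python3 -m creep '{"xyz":[[-0.2,5.8,0.2],[-0.2,5.9,0.2],[-0.3,5.8,0.3],[-0.4,5.8,0.3],[-0.5,5.8,0.4]],"twist":[[0.012,0,0.014],[0.011,0,0.013],[0.012,0,0.014],[0.011,0,0.014],[0.012,0,0.013]],"fingers":[-0.8,-0.8,-0.8,-0.8,-0.8]}'
python3 -m creep '{"xyz":[[-0.6,5.8,0.5],[-0.6,5.7,0.6],[-0.8,5.8,0.7],[-0.8,5.7,0.7],[-0.9,5.8,0.7]],"twist":[[0.011,0,0.014],[0.012,0,0.014],[0.011,0,0.013],[0.012,0,0.014],[0.011,0,0.014]],"fingers":[-0.8,-0.8,-0.8,-0.8,-0.8]}'
```

```text
time_s: 5.05
eef_pos: [0.5171, 0.1087, 0.1627]
ee_rot: [-179.7, 40.2, 174.9]
contact_force: [-10.9, -9.6, 12.7]
width: 0.0264
time_s: 5.68
eef_pos: [0.5254, 0.1363, 0.1628]
ee_rot: [-179.7, 40.2, 169.8]
contact_force: [-10.2, -8.8, 12.1]
width: 0.026
```

Forces are steady and low, about 18 N in all. Continuing.

```bash
python3 -m creep '{"xyz":[[-1.0,5.7,0.9],[-1.0,5.6,0.9],[-1.2,5.7,1.0],[-1.2,5.6,1.0],[-1.3,5.6,1.1]],"twist":[[0.012,0,0.013],[0.011,0,0.014],[0.012,0,0.014],[0.011,0,0.013],[0.012,0,0.014]],"fingers":[-0.8,-0.8,-0.8,-0.8,-0.8]}'
python3 -m creep '{"xyz":[[-1.4,5.5,1.2],[-1.5,5.6,1.3],[-1.5,5.4,1.3],[-1.6,5.5,1.4],[-1.7,5.4,1.4]],"twist":[[0.011,0,0.014],[0.012,0,0.013],[0.011,0,0.014],[0.012,0,0.014],[0.011,0,0.013]],"fingers":[-0.8,-0.8,-0.8,-0.8,-0.8]}'; python3 - <<'E'
from h import *
print(state()['joint_pos'])
im,d=get_image('scene');cv2.imwrite('pics/s3.png',cv2.resize(im[130:290,250:450],(750,600)))
im,d=get_image('top');cv2.imwrite('pics/t3.png',cv2.resize(im[110:260,190:390],(800,600)))
E
```

```text
time_s: 6.3
eef_pos: [0.5385, 0.1625, 0.1627]
ee_rot: [-179.7, 40.2, 164.8]
contact_force: [-6.1, -7.9, 7.9]
width: 0.0262
time_s: 6.92
eef_pos: [0.5563, 0.1855, 0.1628]
ee_rot: [-179.7, 40.3, 159.7]
contact_force: [-3.0, -8.6, 4.8]
width: 0.0263
[ 35.53566963  10.39106845 -40.14990529  14.29872243 -32.53990293
  48.50988311]
```

View pics/s3.png

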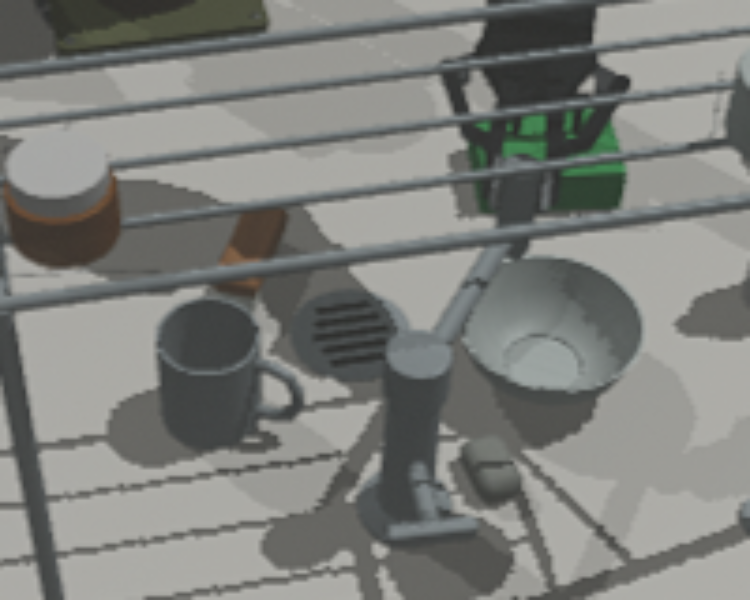

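View pics/t3.png

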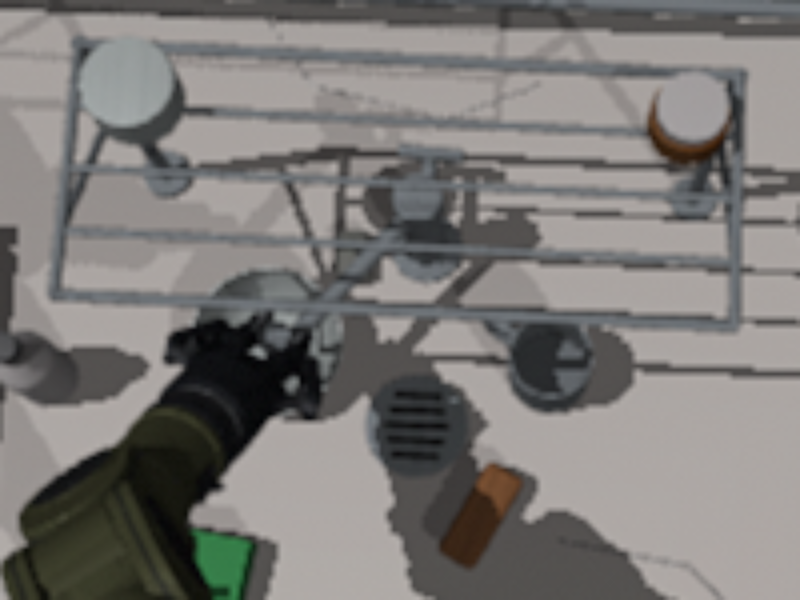

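The swing is on track at about 40°. Nothing else has moved, and the hand stays in front of the rack. Last segment:

```bash
python3 -m creep '{"xyz":[[-1.8,5.4,1.5],[-1.8,5.3,1.6],[-2.0,5.3,1.6],[-2.0,5.2,1.7],[-2.0,5.2,1.8]],"twist":[[0.012,0,0.014],[0.011,0,0.014],[0.012,0,0.013],[0.011,0,0.014],[0.012,0,0.014]],"fingers":[-0.8,-0.8,-0.8,-0.8,-0.8]}'
python3 -m creep '{"xyz":[[0,0,0],[0,0,0]],"twist":[[0,0,0],[0,0,0]],"fingers":[-0.8,-0.8]}'; python3 - <<'E'
from h import *
out={}
for n in('top','scene'):
    im,d=get_image(n);P=pts(n,d).reshape(-1,3);np.save(f'pics/{n}4.npy',d)
    im=cv2.imwrite(f'pics/{n}4.png',im)
    def sel(x0,y0,r,z0,z1): return P[(np.hypot(P[:,0]-x0,P[:,1]-y0)<r)&(P[:,2]>z0)&(P[:,2]<z1)]
    ax=np.array([.671,.0815]); t=P[(P[:,2]>.138)&(P[:,2]<.156)]
    rel=t[:,:2]-ax; rr=np.hypot(*rel.T);k=(rr>.04)&(rr<.145)&(rel[:,0]<0);ang=np.degrees(np.arctan2(rel[k,1],-rel[k,0]))
    print(n,k.sum(),np.percentile(ang,[5,25,50,75,95]).round(1))
s=state();print(s['eef_pos'],s['ee_rot'])
E
```

```text
time_s: 7.65
eef_pos: [0.5778, 0.205, 0.1628]
ee_rot: [-179.7, 40.3, 154.6]
contact_force: [-6.7, -8.4, 9.2]
width: 0.0264
time_s: 7.9
eef_pos: [0.5785, 0.2056, 0.1628]
ee_rot: [-179.8, 40.3, 154.5]
contact_force: [-1.4, -6.8, 5.9]
width: 0.0265
top 114 [43.  46.1 48.3 51.  53.5]
scene 205 [45.  48.6 51.1 53.2 56.5]
[0.57849279 0.2056313  0.16280992] [-179.82456964   40.28489659  154.49826309]
```

```bash
python3 - <<'E'
from h import *
for n,ax,b in(('top',(.6665,.0825),(.562,.2184)),('scene',(.673,.0795),(.5658,.2164))):
  ax=np.array(ax);b=np.array(b);v=b-ax;print(n,'bowl ang',np.degrees(np.arctan2(v[1],-v[0])).round(1),np.hypot(*v).round(4))
  for i in (0,4):
    P=pts(n,np.load(f'pics/{n}{i}.npy')).reshape(-1,3)
    t=P[(P[:,2]>.138)&(P[:,2]<.153)]
    rel=t[:,:2]-ax; rr=np.hypot(*rel.T);a=np.degrees(np.arctan2(rel[:,1],-rel[:,0]))
    k=(rr>.04)&(rr<.145)&(abs(a-(0 if i==0 else 50))<12)
    q=t[k,:2];c=q.mean(0);u=np.linalg.svd(q-c,full_matrices=False)[2][0];u*=-np.sign(u[0])
    ang=np.degrees(np.arctan2(u[1],-u[0]));w=ax-c;off=u[0]*w[1]-u[1]*w[0]
    end=ax+.17*np.array([-np.cos(np.radians(np.median(a[k]))),np.sin(np.radians(np.median(a[k])))])
    print(i,k.sum(),'line angle',ang.round(1),'axis off line',off.round(4),'median',np.median(a[k]).round(1),'pt at 170 on line',(c+u*((ax-c)@u+.17)).round(4))
E
```

```text
top bowl ang 52.4 0.1714
0 123 line angle 0.3 axis off line -0.0008 median -0.4 pt at 170 on line [0.4965 0.0826]
4 107 line angle 50.4 axis off line 0.0001 median 50.0 pt at 170 on line [0.5582 0.2136]
scene bowl ang 51.9 0.1739
0 159 line angle 0.3 axis off line -0.0011 median -0.6 pt at 170 on line [0.503  0.0793]
4 206 line angle 50.5 axis off line 0.0004 median 51.0 pt at 170 on line [0.5651 0.2109]
```

Both views put the spout at about 50.5° and the bowl centre at about 52°, so the mouth needs about 4.5 mm more.

```bash
python3 - <<'E'
from h import *
r=R.from_euler('xyz',state()['ee_rot'],degrees=True);print(r.inv().apply([3.6,2.9,0]))
E
```

```text
[-1.52621045  4.17133927  1.28086314]
```

```bash
python3 -m creep '{"xyz":[[-0.7,2,0.6],[-0.8,2.2,0.6],[0,0,0]],"twist":[[0,0,0],[0,0,0],[0,0,0]],"fingers":[-0.8,-0.8,-0.8]}'
python3 - <<'E'
from h import *
for n,ax in(('top',(.6665,.0825)),('scene',(.673,.0795))):
    ax=np.array(ax)
    im,d=get_image(n);P=pts(n,d).reshape(-1,3)
    t=P[(P[:,2]>.138)&(P[:,2]<.153)]
    rel=t[:,:2]-ax; rr=np.hypot(*rel.T);a=np.degrees(np.arctan2(rel[:,1],-rel[:,0]))
    k=(rr>.04)&(rr<.145)&(abs(a-51.5)<12)
    q=t[k,:2];c=q.mean(0);u=np.linalg.svd(q-c,full_matrices=False)[2][0];u*=-np.sign(u[0])
    print(n,np.degrees(np.arctan2(u[1],-u[0])).round(1),np.median(a[k]).round(1))
print(state()['eef_pos'])
E
```

```text
time_s: 8.38
eef_pos: [0.5815, 0.2081, 0.1627]
ee_rot: [-179.7, 40.3, 154.6]
contact_force: [-3.9, -7.8, 6.1]
width: 0.0267
top 52.4 51.7
scene 51.1 52.6
[0.58148035 0.20806779 0.16272293]
```

The spout is now at about 51.9°, which matches the bowl. Before opening I'll back the commanded pose off a little, so the arm doesn't spring forward on release.

```bash
python3 -m creep '{"xyz":[[0.5,-1.5,-0.5],[0.5,-1.5,-0.5],[0,0,0]],"twist":[[0,0,0],[0,0,0],[0,0,0]],"fingers":[-0.8,-0.8,-0.8]}'
```

```text
time_s: 8.85
eef_pos: [0.5803, 0.2072, 0.1628]
ee_rot: [-179.9, 40.3, 154.5]
contact_force: [5.8, -7.3, 0.0]
width: 0.0262
```

```bash
python3 - <<'E'
from h import *
r=R.from_euler('xyz',state()['ee_rot'],degrees=True);print(r.inv().apply([1.4,-1.8,0]))
E
python3 -m creep '{"xyz":[[-1.3,-1,1.1],[0,0,0]],"twist":[[0,0,0],[0,0,0]],"fingers":[-0.8,-0.8]}'
```

```text
[-1.5546523  -1.02058848  1.31964213]
time_s: 9.1
eef_pos: [0.5803, 0.2072, 0.1627]
ee_rot: [-180.0, 40.1, 154.6]
contact_force: [-3.7, -2.1, 5.6]
width: 0.0266
```

The load is small now, so I'll open the fingers and then retreat along the tool axis.

```bash
python3 -m creep '{"xyz":[[0,0,0],[0,0,0],[0,0,0],[0,0,0],[0,0,0]],"twist":[[0,0,0],[0,0,0],[0,0,0],[0,0,0],[0,0,0]],"fingers":[-0.2,0,0.3,0.6,0.8]}'
python3 -m creep '{"xyz":[[0,0,0],[0,0,0],[0,0,-15],[0,0,-20],[0,0,-25]],"twist":[[0,0,0],[0,0,0],[0,0,0],[0,0,0],[0,0,0]],"fingers":[0.8,0.8,0.8,0.8,0.8]}'
python3 -m creep '{"xyz":[[0,0,-30],[0,0,-30],[0,0,-30],[0,0,-30],[0,0,0]],"twist":[[0,0,0],[0,0,0],[0,0,0],[0,0,0],[0,0,0]],"fingers":[0.8,0.8,0.8,0.8,0.8]}'
python3 - <<'E'
from h import *
from scipy.optimize import least_squares
for n,ax in(('top',(.6665,.0825)),('scene',(.673,.0795))):
    ax=np.array(ax)
    im,d=get_image(n);P=pts(n,d).reshape(-1,3);cv2.imwrite(f'pics/{n}5.png',cv2.resize(im[110:280,230:450] if n=='scene' else im[110:260,190:390],(760,590)))
    def sel(x0,y0,r,z0,z1): return P[(np.hypot(P[:,0]-x0,P[:,1]-y0)<r)&(P[:,2]>z0)&(P[:,2]<z1)]
    t=P[(P[:,2]>.138)&(P[:,2]<.153)]
    rel=t[:,:2]-ax; rr=np.hypot(*rel.T);a=np.degrees(np.arctan2(rel[:,1],-rel[:,0]))
    k=(rr>.04)&(rr<.145)&(abs(a-51.5)<12)
    q=t[k,:2];c=q.mean(0);u=np.linalg.svd(q-c,full_matrices=False)[2][0];u*=-np.sign(u[0])
    b=sel(.564,.217,.09,.047,.062)[:,:2]
    f=least_squares(lambda p:np.hypot(*(b-p).T)-.067,b.mean(0),loss='soft_l1',f_scale=.002).x
    h=sel(.566,.215,.035,.182,.2)
    print(n,np.degrees(np.arctan2(u[1],-u[0])).round(1),np.median(a[k]).round(1),'bowl',f.round(4),'head',len(h),((h.min(0)+h.max(0))/2).round(4) if len(h) else '')
print(state()['eef_pos'])
im,d=get_image('wrist');cv2.imwrite('pics/w5.png',im)
E
```

```text
time_s: 9.72
eef_pos: [0.5805, 0.2083, 0.1614]
ee_rot: [179.9, 40.0, 154.6]
contact_force: [0.6, -0.4, -0.1]
width: 0.0769
time_s: 10.35
eef_pos: [0.5452, 0.2245, 0.2076]
ee_rot: [180.0, 40.0, 154.6]
contact_force: [0.1, 0.6, 0.2]
width: 0.0764
time_s: 10.98
eef_pos: [0.4762, 0.2591, 0.3014]
ee_rot: [179.6, 40.0, 154.6]
contact_force: [0.8, 0.0, 0.1]
width: 0.0769
top 51.9 50.9 bowl [0.5621 0.219 ] head 33 [0.5607 0.2134 0.1911]
scene 50.6 52.3 bowl [0.5659 0.2164] head 84 [0.5657 0.2104 0.1884]
[0.47597815 0.25767951 0.29908157]
```

View pics/scene5.png

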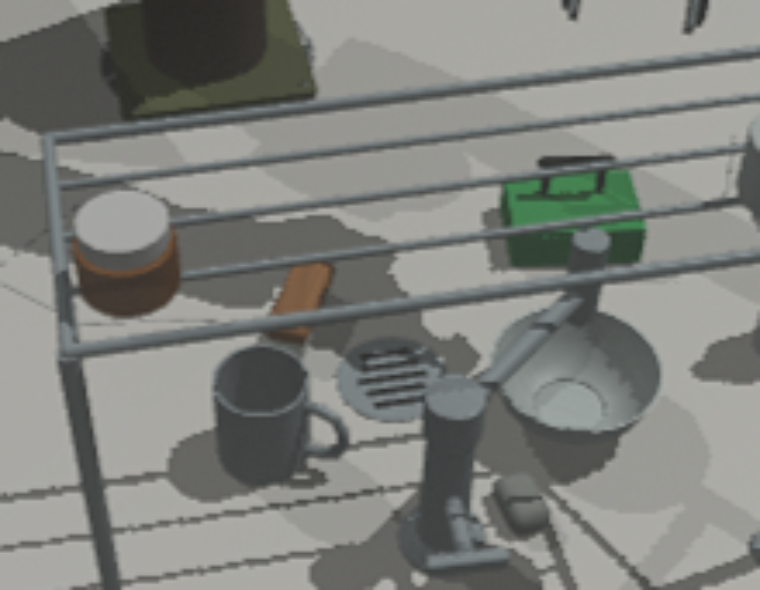

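View pics/w5.png

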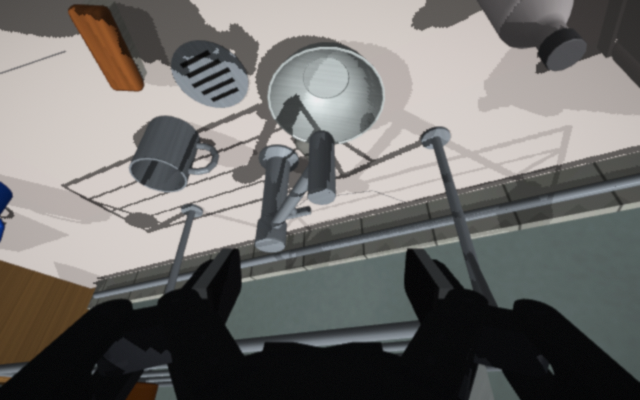

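View pics/top5.png

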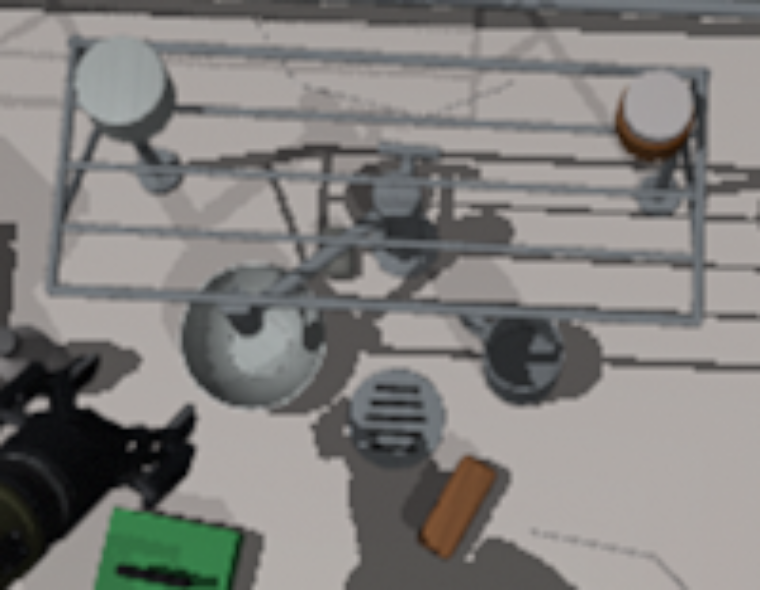

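The spout stayed put over the bowl, and the fingers are clear. The head's top centre reads about 5 mm from the bowl centre. I'll cross-check with the wrist depth view: head at (320,165), bowl at (325,95).

```bash
python3 - <<'E'
from h import *
from scipy.optimize import least_squares
s=state();r=R.from_euler('xyz',s['ee_rot'],degrees=True).as_matrix()
im,d=get_image('wrist')
c=camera_info('wrist');v,u=np.mgrid[:400,:640]
P=np.stack([(u-c['cx'])/c['fx']*d,-(v-c['cy'])/c['fy']*d,-d],-1)@c['tool_from_camera'][:3,:3].T+c['tool_from_camera'][:3,3]
P=(P@r.T+s['eef_pos'])[d>0]
def sel(x0,y0,rr,z0,z1): return P[(np.hypot(P[:,0]-x0,P[:,1]-y0)<rr)&(P[:,2]>z0)&(P[:,2]<z1)]
def fit(q,rad): return least_squares(lambda p:np.hypot(*(q-p).T)-rad,q.mean(0),loss='soft_l1',f_scale=.002).x.round(4)
h=sel(.566,.212,.03,.12,.185)[:,:2]
# visible side faces robot: start the fit inside
f=least_squares(lambda p:np.hypot(*(h-p).T)-.014,h.mean(0)+[.01,-.005],loss='soft_l1',f_scale=.002).x
b=sel(.564,.217,.09,.049,.06)[:,:2]
print('head',len(h),f,'bowl',len(b),fit(b,.068))
t=sel(.566,.212,.03,.187,.197);print('top',len(t),(t.min(0)+t.max(0))/2)
k=sel(.671,.08,.03,.161,.173);print('collar',len(k),(k.min(0)+k.max(0))/2)
E
```

```text
head 1349 [0.56390775 0.21516048] bowl 1279 [0.5634 0.2216]
top 474 [0.56311965 0.21617164 0.19002309]
collar 420 [0.67010619 0.08492743 0.16446295]
```

All three views agree: the mouth is about 6 mm from the bowl's centre, inside a 70 mm radius. Part of that, roughly 2 to 4 mm, is radial and can't be removed by swinging the spout. The robot is clear of everything, so I'm handing in.

```bash
python3 -c "
from workcell import *
s=state();print(s['time_s'],s['qd'].round(2),s['contact_force']);print(sign_off())"
```

```text
11.175 [-0.29  0.15 -0.12  0.23 -0.07  0.11] [-0.74802968 -0.00568481 -0.09995357]
the job is handed in; nothing more can be done
None
```

The spout's mouth is now over the aluminium bowl, about 6 mm from its centre, and the job was handed in at 11.2 s. I pinched the head with the gripper leaned back 40° and swung it steadily about 51° in roughly 3 s. Then I eased off the load, opened the fingers and backed clear of the rack.

- **Spout position:** the top, scene and wrist cameras all put the mouth 5 to 7 mm from the bowl centre. About 4 mm of that is the swing stopping roughly 1.3° short; the rest is radial and can't be swung out.
- **Disagreement:** the tube-angle readings scattered by about 1°, from 50.6° to 52.3°, against 52° to 52.6° for the bowl. I left it there rather than risk another grasp.
- **Bowl and bystanders:** the bowl measured within 1 mm of where it started. The mug, nail brush, soap dish and pumice look unmoved in the pictures. I did not re-measure the jug or the bottle.
- **Forces:** the readings I took stayed below about 20 N, and the contact force was near zero when I handed in.

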